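# Fill up the cup carrier's open lane

## Robot

A 6-joint arm with a two-finger parallel gripper is mounted at the origin on a cart in front of the work surface, level with it; the furniture and walls round the work are solid. World frame = base frame: x ahead of the robot, y to its left, z up, the work surface at z = 0. Lengths are in m, angles in rad, forces in N, time in s.
With the tool pointing down it reaches from about 0.35 to 0.775 m from the base axis. Payload 7.3 kg.
Tool frame: the origin (TCP) lies at the very end of the fingers, on their centre line; the grasp point (between the pads) lies 19 mm behind it; x points along the fingers, z is the direction in which the jaws open and shut, and the axes are right-handed (so a half turn about x gives the same grasp; the last joint's range is limited). The gripper opens to 92 mm and grips with 3 to 60 N. Pads are 19 mm wide; open, the fingers measure 130 mm over their backs; the gripper's body (75 mm by 190 mm) begins 47 mm behind the grasp point.
Start: joints at [-1.359, 0.342, 1.524, -0, 1.275, -0.146], TCP at [0.184, -0.492, 0.196] pointing down, gripper open.
Joint ranges: [-2.53, 2.53], [-0.77, 2.02], [0.04, 2.7], [-1, 4.14], [0.28, 2.66], [-3.11, 3.11]. Speed limits (rad/s): [2.57, 2.57, 3.14, 3.14, 3.14, 3.14].

## Interface

Orientations are given as a rotation vector (axis times angle).
In Python, from workcell import arm gives the robot as it stands. The module is installed in compiled form; this text tells all that it offers.
- The arm moves only by the tool servo_tool, never from a script. Its argument "plan" is one flat list of numbers, 7 for each row, row after row: the turn, a rotation vector about the tool's x, y, z in rad, then the shift along the tool's x, y, z in m, then the opening, from 0 (shut) to 1 (fully open). A call has exactly 5 rows; each row is the pose to reach, as a shift and turn from the pose commanded when the call began, along the tool's axes at that moment; what a row does not reach only later rows make up. A row lasts 1/12 s, in which the tool goes at most 41.7 mm and 7.16 degrees, less where a joint would pass 70% of its speed; a pose out of reach is approached as far as the arm can. A call with a gripper value outside its range is refused whole. The fingers move at their own pace and stop on an object; "force" is the grip in N (left out, the last holds). Time passes only in rows, so rows that repeat a pose let the fingers close, or fill a call up. It gives the time, the measured TCP pose, the force and the opening at its end, in the units of the state.
- arm.get_obs(): the state, without advancing time (a new reading comes with each control period).
- arm.snapshot(name): name is "scene" or "side" or "wrist"; returns (picture, depth): 400x640x3 uint8, red, green, blue; 400x640 float32, m along the optical axis (not along the pixel's ray), 0 where there is no reading.
- arm.calibration(name): a dict with "camera_matrix" (3x3 intrinsics, pixels), "distortion" ([k1, k2, p1, p2, k3] as OpenCV has them; the pictures are not rectified), "view" (4x4, takes a point from world to camera coordinates). Camera axes: x right, y up, looking along -z (the intrinsics and any distortion apply to the point x, -y, -z); pixel columns grow to the right and rows downward; lengths in m; the calibration is good to about 2 mm. A picture is of the moment at which its call begins: read the wrist's pose just before it. calibration takes no time and is no camera call; for the wrist camera it gives the pose at the moment of the call.
- arm.sign_off(): hands the job in, once; it reports no verdict.
The state is a dict: "clock": time; "joint_pos": joint angles; "joint_vel": joint speeds; "joint_efforts": joint torques, N m; "ee_pos": TCP position; "orientation": TCP orientation; "wrist_force": force on the tool from outside, world axes, zero at the start; "ft_torque": the same for the moment, N m; "grip_width": finger opening in m.
Only numpy, scipy, OpenCV 4.12 (cv2) and the standard library are available. Lean on these libraries where they do the work, as an engineer would, in place of code of your own. Each camera call takes 0.05 s, during which the arm holds its last target. There are 200 camera calls.

## Task

The near lane of the steel cup carrier holds only one custard cup. Fill it up with the two cups that stand loose on the open worktop: push them over the worktop with the fingers and in through the lane's sprung gate, one after the other, until three cups stand upright in a row in that lane and its gate has swung shut behind the last one. Push gently, do not lift or tip any cup, and leave the full lane and the other things where they are.

Things in the scene. Friction and masses are not known exactly. Their poses are not given: they have to be found in the camera images.
- carrier: fixed stainless two-lane carrier for portion cups. Origin on the worktop, middle of the NEAR lane (the one to fill), in its gate plane; +x runs down the lane to the end stop, +y to that lane's outer side; the full lane lies 83 mm to -y. A lane is 76 mm wide between round-bar rails (7 mm bars at 14 and 39 mm height), its gate 66 mm when open; nothing is higher than 56 mm. The 1 mm base is flush: no step
- lane_stop (a point): foot of the end stop plate, middle of the near lane, 216 mm down the lane from the gate plane. Three cups in a row against it take up about 180 mm; a cup pushed in pushes on the ones before it
- last_cup_place (a point): on the lane floor, 62 mm beyond the gate plane: where the last cup's middle should end (55 to 70 mm). The leaves swing in 33 mm, so short of that they rest on the cup and the gate stays ajar
- flare_tip (a point): floor point under the end of the outer rail, which bends outwards at 45 degrees in front of the gate to guide cups in: 43 mm before the gate plane and 85 mm to the +y side of the near lane's middle
- divider_tip (a point): floor point under the end of the middle rail between the lanes, which sticks out straight 33 mm in front of the gate plane, 42 mm to the -y side of the near lane's middle
- leaf_near (a joint): angle (rad) of one sprung gate leaf of the near lane: 33 mm long, 12 to 44 mm above the worktop, upright hinge 36 mm to the +y side of the lane's middle. 0 = shut across the lane (it goes no further outwards), 1.57 = swung inwards, down the lane, along the rail. A light spring shuts it (under 0.5 N at the tip)
- leaf_far (a joint): angle (rad) of one sprung gate leaf of the near lane: 33 mm long, 12 to 44 mm above the worktop, upright hinge 36 mm to the -y side of the lane's middle. 0 = shut across the lane (it goes no further outwards), 1.57 = swung inwards, down the lane, along the rail. A light spring shuts it (under 0.5 N at the tip)
- cup_a: round paper portion cup of set custard, 60 mm across the rim at 40 mm height, about 40 mm across the foot, 43 mm tall with the custard, 60 to 100 g; origin at the middle of its underside, z up. One of the two loose cups to be pushed in; any order. It slides easily and stays upright when pushed gently against the rim
- cup_b: round paper portion cup of set custard, 60 mm across the rim at 40 mm height, about 40 mm across the foot, 43 mm tall with the custard, 60 to 100 g; origin at the middle of its underside, z up. One of the two loose cups to be pushed in; any order. It slides easily and stays upright when pushed gently against the rim
- lane_cup: a cup like the loose ones that already stands in the near lane, 100 to 170 mm beyond the gate plane; it may slide on as the others are pushed in. Origin at the middle of its underside
- full_cup_1: a cup like the loose ones, already standing in the full lane behind its shut gate; origin at the middle of its underside
- full_cup_2: a cup like the loose ones, already standing in the full lane behind its shut gate; origin at the middle of its underside
- full_cup_3: a cup like the loose ones, already standing in the full lane behind its shut gate; origin at the middle of its underside
- film_dispenser: bystander, fixed: box-like film dispenser, 360 mm along y, 124 mm deep, 106 mm tall, on the worktop between the robot and the carrier: keep the gripper's body off it. Origin at the middle of its underside
- steel_ring: bystander: steel ring cutter, 55 mm across, 31 mm tall; origin at the middle of its underside
- tape_roll: bystander: roll of masking tape, 82 mm across, 24 mm tall; origin at the middle of its underside
- empty_cups: bystander: upright stack of empty paper cups, 60 mm across, 86 mm tall; origin at the middle of its underside
- icing_spatula: bystander: offset spatula lying flat, 217 x 92 x 19 mm; origin under its middle, its length along its x axis
Mind the look-alikes: they are no part of the job. What is shaped like the lane_cup but green or yellow is not meant.

How it is judged:
By the outcome, as a careful person would: the job done as asked, in the order asked, and still so for the second after the job is handed in, with the robot touching nothing.
It also fails if it takes over 61 s, if anything falls off the work surface, if the arm or the gripper's body presses on something with over 40 N, if the wrist force passes 120 N, or if a joint passes its speed limit or range.

## Working session

There is one attempt and no reset: what is moved stays moved. The work goes in short steps, Python scripts to look and compute and a tool call to move; the robot and the scene stay as the last step left them, time stands still between calls to the robot, and variables do not carry over. Pictures are saved under pics/ and viewed, about 8 in all and at most 12, crops included, and the job is handed in when it is done.

Besides the shell and the picture viewer there is one more tool, called after "Request:" by a JSON object that holds its "method" and its "body". servo_tool: Moves the arm, as the interface text tells. Its arguments: {"type":"object","properties":{"plan":{"type":"array"},"force":{"type":"number"}},"required":["plan"]}

```bash
mkdir -p pics; cat > h.py <<'E'
import numpy as np, cv2
from workcell import arm
def snap(n,f=None):
    c=arm.calibration(n); p,d=arm.snapshot(n)
    if f: cv2.imwrite('pics/'+f,p[:,:,::-1]); np.savez('pics/'+f[:-4],p=p,d=d,K=c['camera_matrix'],D=c['distortion'],V=c['view'])
    return p,d,c
def ray(c,px):
    K=np.array(c['camera_matrix']);u=cv2.undistortPoints(np.array(px,float).reshape(-1,1,2),K,np.array(c['distortion'],float)).reshape(-1,2)
    V=np.array(c['view']);R=V[:3,:3];o=-R.T@V[:3,3]
    return o,(np.c_[u[:,0],-u[:,1],-np.ones(len(u))])@R
def onz(c,px,z):
    o,d=ray(c,px); return o+d*((z-o[2])/d[:,2])[:,None]
def proj(c,P):
    V=np.array(c['view']);q=np.atleast_2d(P)@V[:3,:3].T+V[:3,3]; q=q*[1,-1,-1]
    return cv2.projectPoints(q,np.zeros(3),np.zeros(3),np.array(c['camera_matrix']),np.array(c['distortion'],float))[0].reshape(-1,2)
E
python3 - <<'E'
from h import *
o=arm.get_obs();print(o)
for n in('scene','side'):
    p,d,c=snap(n,n+'0.png'); print(n,-np.array(c['view'])[:3,:3].T@np.array(c['view'])[:3,3])
E
```

```text
{'clock': 0.0, 'joint_pos': array([-1.35898236e+00,  3.42732117e-01,  1.52500532e+00, -9.70535175e-06,
        1.27537005e+00, -1.46019273e-01]), 'joint_vel': array([-0.00049541, -0.00100197,  0.00102304, -0.00021735,  0.00047856,
        0.00107691]), 'joint_efforts': array([-2.90578799e-03, -4.31250215e+01, -2.44222373e+01,  7.16560520e-02,
        5.59416006e-02, -1.08159143e-04]), 'ee_pos': array([ 0.18379378, -0.49130782,  0.19524419]), 'orientation': array([ 0.94269314,  1.35864357, -0.94099352]), 'wrist_force': array([ 0.08890578, -0.4398343 , -0.08057302]), 'ft_torque': array([ 0.03565835,  0.03902677, -0.01319515]), 'grip_width': 0.09168685812475257}
scene [-0.00130554  0.94122508  0.89730779]
side [ 0.30021266 -1.15751138  1.03590677]
```

View pics/scene0.png

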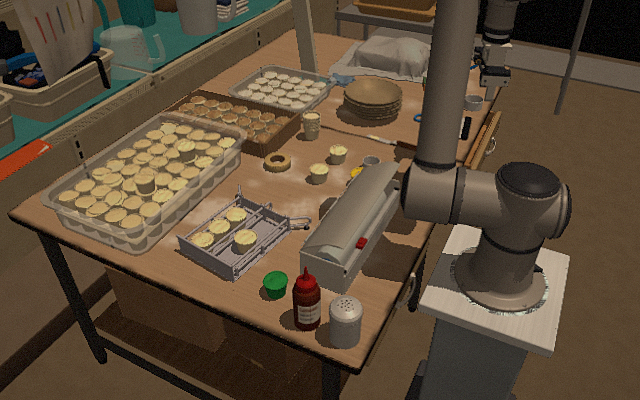

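View pics/side0.png

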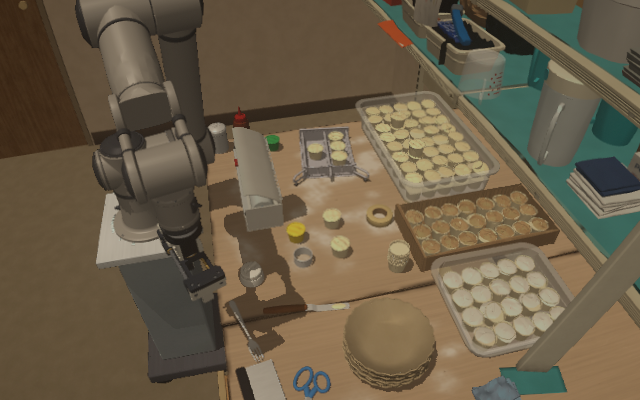

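The side view shows two cream cups loose at (332,217) and (341,246). The look-alikes are the yellow cup (297,233), the green cup (273,143), the steel ring (303,257), the tape roll (380,214), the empty stack (399,257) and a steel ring or cup at (252,273). The near lane is on the left with one cup at (315,150), and its gate faces −y. I'll check this in a close crop.

```bash
python3 - <<'E'
from h import *
i=cv2.imread('pics/side0.png')
cv2.imwrite('pics/crop1.png',cv2.resize(i[115:285,215:425],None,fx=3.5,fy=3.5,interpolation=cv2.INTER_CUBIC))
for n in('scene','side'):
    c=arm.calibration(n)
    if n=='side':
        print(onz(c,[(332,213),(341,241),(297,229),(315,147),(338,156),(337,146),(335,137)],.043).round(3))
        print(onz(c,[(303,252)],.031).round(3),onz(c,[(380,213)],.024).round(3),onz(c,[(399,245)],.086).round(3))
    else: print(onz(c,[(338,150),(319,170),(245,236)],.043).round(3),onz(c,[(311,115)],.086).round(3))
E
```

```text
[[ 0.559 -0.279  0.043]
 [ 0.562 -0.156  0.043]
 [ 0.597  0.184  0.043]] [[ 0.701 -0.372  0.086]]
[[ 0.569 -0.158  0.043]
 [ 0.565 -0.277  0.043]
 [ 0.452 -0.2    0.043]
 [ 0.595  0.188  0.043]
 [ 0.662  0.117  0.043]
 [ 0.674  0.175  0.043]
 [ 0.681  0.232  0.043]]
[[ 0.453 -0.282  0.031]] [[ 0.719 -0.174  0.024]] [[ 0.704 -0.367  0.086]]
```

View pics/crop1.png

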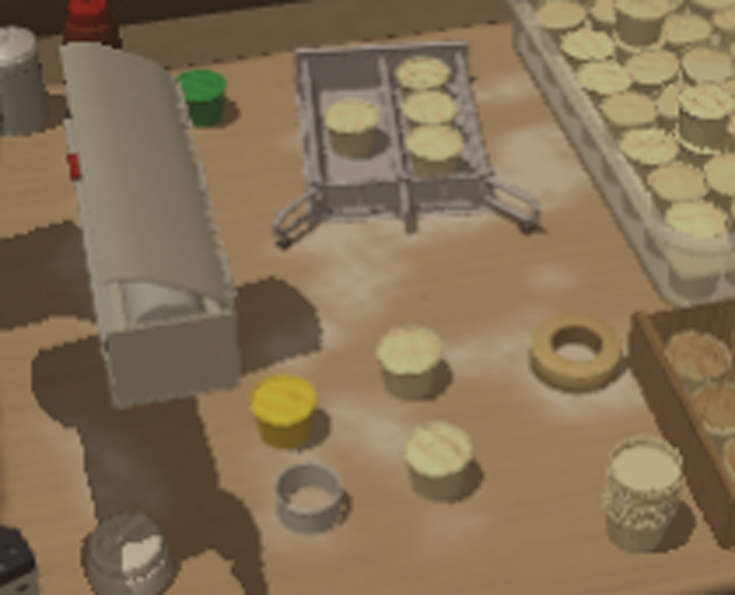

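The crop confirms the cream cups a and b, with the yellow cup and the steel ring left of them. The near lane is on the left and holds one cup; its flare tip is at crop (285,240) and its divider tip at (409,226). Next I'll measure the carrier and the dispenser.

```bash
python3 - <<'E'
from h import *
c=arm.calibration('side')
q=lambda x,y:(215+x/3.5,115+y/3.5)
P=onz(c,[q(285,242),q(409,227),q(528,229)],0);print('tips',P.round(3))
print('disp foot',onz(c,[q(237,382),q(115,403)],0).round(3),'top',onz(c,[q(237,315)],.075).round(3),onz(c,[q(200,130)],.1).round(3))
# carrier fit from tips (symmetric: other flare at y=-83-85)
A=np.array([[-.043,.085],[-.033,-.042],[-.043,-.168]])
def fit(A,B):
    a=A-A.mean(0);b=B-B.mean(0);th=np.arctan2((a[:,0]*b[:,1]-a[:,1]*b[:,0]).sum(),(a*b).sum())
    R=np.array([[np.cos(th),-np.sin(th)],[np.sin(th),np.cos(th)]]);t=B.mean(0)-R@A.mean(0);return th,R,t
th,R,t=fit(A,P[:,:2]);print(np.degrees(th),t,(A@R.T+t-P[:,:2]).round(4))
for n,p in dict(lane=(.595,.188),f1=(.662,.117),f2=(.674,.175),f3=(.681,.232),a=(.568,-.157),b=(.564,-.278)).items(): print(n,(R.T@(np.array(p)-t)).round(4))
# depth-based dispenser extents
z=np.load('pics/side0.npz');d=z['d'];v,u=np.mgrid[0:400,0:640]
uv=cv2.undistortPoints(np.stack([u,v],-1).reshape(-1,1,2).astype(float),z['K'],z['D']).reshape(-1,2)
X=np.c_[uv[:,0],-uv[:,1],-np.ones(len(uv))]*d.reshape(-1,1);V=z['V'];W=(X-V[:3,3])@V[:3,:3]
s=(d.ravel()>0)&(W[:,2]>.02)&(W[:,2]<.115)&(W[:,0]>.3)&(W[:,0]<.53)&(W[:,1]>-.16)&(W[:,1]<.35)
for y in np.arange(-.15,.35,.05):
    m=s&(abs(W[:,1]-y)<.012)
    if m.sum(): print(round(y,2),m.sum(),W[m,0].min().round(3),W[m,0].max().round(3),W[m,2].max().round(3), 'z>.09 xmax',W[m&(W[:,2]>.085),0].max(initial=0).round(3))
E
```

```text
tips [[0.498 0.052 0.   ]
 [0.622 0.045 0.   ]
 [0.734 0.014 0.   ]]
disp foot [[ 0.42  -0.127  0.   ]
 [ 0.31  -0.128  0.   ]] top [[ 0.425 -0.121  0.075]] [[0.432 0.117 0.1  ]]
80.96136340170149 [0.58321174 0.08258428] [[-0.006   0.0019]
 [-0.002  -0.0015]
 [ 0.008  -0.0004]]
lane [0.106  0.0049]
f1 [ 0.0464 -0.0724]
f2 [ 0.1055 -0.0751]
f3 [ 0.1629 -0.0731]
a [-0.239  -0.0226]
b [-0.3591 -0.0377]
-0.15 471 0.307 0.421 0.115 z>.09 xmax 0.421
-0.1 208 0.306 0.425 0.115 z>.09 xmax 0.425
-0.05 70 0.306 0.426 0.114 z>.09 xmax 0.426
0.0 33 0.305 0.425 0.115 z>.09 xmax 0.425
0.05 69 0.305 0.521 0.115 z>.09 xmax 0.426
0.1 42 0.303 0.424 0.114 z>.09 xmax 0.424
0.15 30 0.307 0.425 0.114 z>.09 xmax 0.425
0.2 31 0.305 0.424 0.115 z>.09 xmax 0.424
0.25 56 0.435 0.472 0.046 z>.09 xmax 0.0
0.3 96 0.322 0.477 0.115 z>.09 xmax 0.376
```

```bash
cat >> h.py <<'E'
from scipy.spatial.transform import Rotation as Ro
def goto(xyz,yaw,base=None):
    """relative turn + shift to TCP xyz with tool x down, tool y at heading yaw (deg); base=(pos,rotvec)"""
    o=arm.get_obs();p,R=(o['ee_pos'],Ro.from_rotvec(o['orientation'])) if base is None else base
    y=np.array([np.cos(np.radians(yaw)),np.sin(np.radians(yaw)),0]);x=np.array([0,0,-1.]);T=Ro.from_matrix(np.c_[x,y,np.cross(x,y)])
    return (R.inv()*T).as_rotvec().round(4),R.inv().apply(np.array(xyz)-p).round(4)
E
python3 - <<'E'
from h import *
o=arm.get_obs();print(Ro.from_rotvec(o['orientation']).as_matrix().round(4))
for y in(81,-99):print(goto((.545,-.23,.2),y))
E
```

```text
[[-3.000e-04  9.367e-01  3.502e-01]
 [ 1.300e-03  3.502e-01 -9.367e-01]
 [-1.000e+00  2.000e-04 -1.400e-03]]
(array([-1.0559e+00, -1.1000e-03, -9.0000e-04]), array([-0.0044,  0.4299, -0.1183]))
(array([ 2.0857e+00, -1.0000e-03,  1.3000e-03]), array([-0.0044,  0.4299, -0.1183]))
```

Request:
{"method": "servo_tool", "body": {"plan": [-0.12,0,0,0,0.04,-0.011,1,-0.24,0,0,0,0.08,-0.022,1,-0.36,0,0,0,0.12,-0.033,1,-0.48,0,0,0,0.16,-0.044,1,-0.6,0,0,0,0.2,-0.055,1]}}

```text
clock: 0.52
ee_pos: [0.353, -0.3687, 0.1957]
orientation: [0.476, 1.518, -0.476]
wrist_force: [0.5, -1.3, 1.0]
grip_width: 0.0917
```

Request:
{"method": "servo_tool", "body": {"plan": [-0.1,0,0,0,0.038,0.013,0.2,-0.2,0,0,0,0.076,0.026,0.2,-0.3,0,0,0,0.114,0.039,0.2,-0.4,0,0,0,0.152,0.052,0.2,-0.456,0,0,0,0.19,0.065,0.2]}}

```text
clock: 0.93
ee_pos: [0.5156, -0.2505, 0.1956]
orientation: [0.119, 1.568, -0.119]
wrist_force: [0.7, -1.4, -1.2]
grip_width: 0.0634
```

```bash
python3 - <<'E'
from h import *
o=arm.get_obs();print(o['clock'],o['ee_pos'],o['grip_width'],goto((.57,-.1,.2),81))
c=arm.calibration('wrist');V=np.array(c['view']);print(-V[:3,:3].T@V[:3,3],V[:3,:3].round(2))
snap('wrist','w0.png')
print(proj(c,[(.58,.08,0),(.59,.2,0),(.568,-.157,.04)]))
E
```

```text
0.9333 [ 0.51563051 -0.25049045  0.19560198] 0.06340147189796153 (array([ 0.0054, -0.0007, -0.0002]), array([-0.0044,  0.157 ,  0.031 ]))
[ 0.528232   -0.17280833  0.38370898] [[ 0.99 -0.15 -0.  ]
 [ 0.14  0.95 -0.29]
 [ 0.04  0.29  0.96]]
[[ 332.17637161 -143.61710155]
 [ 324.41113926 -265.95354132]
 [ 354.0035634    88.00339245]]
```

Request:
{"method": "servo_tool", "body": {"plan": [0,0,0,0,0.04,0.004,0.2,0,0,0,0,0.08,0.008,0.2,0,0,0,0,0.12,0.012,0.2,0,0,0,0,0.16,0.016,0.2,0,0,0,0,0.2,0.02,0.2]}}

```text
clock: 1.4
ee_pos: [0.5654, -0.0559, 0.1955]
orientation: [0.124, 1.568, -0.124]
wrist_force: [1.4, -0.2, -0.0]
grip_width: 0.0258
```

Request:
{"method": "servo_tool", "body": {"plan": [0,0,0,0,0.04,0,0.2,0,0,0,0,0.08,0,0.2,0,0,0,0,0.11,0,0.2,0,0,0,0,0.11,0,0.2,0,0,0,0,0.11,0,0.2]}}

```text
clock: 1.82
ee_pos: [0.5824, 0.0524, 0.1953]
orientation: [0.121, 1.568, -0.121]
wrist_force: [0.6, 0.0, 0.2]
grip_width: 0.0184
```

```bash
python3 - <<'E'
from h import *
o=arm.get_obs();print(o['clock'],o['ee_pos'],o['grip_width'])
snap('wrist','w1.png')
E
```

```text
1.8167 [0.58235706 0.05235491 0.1953294 ] 0.018442594788191435
```

View pics/w1.png

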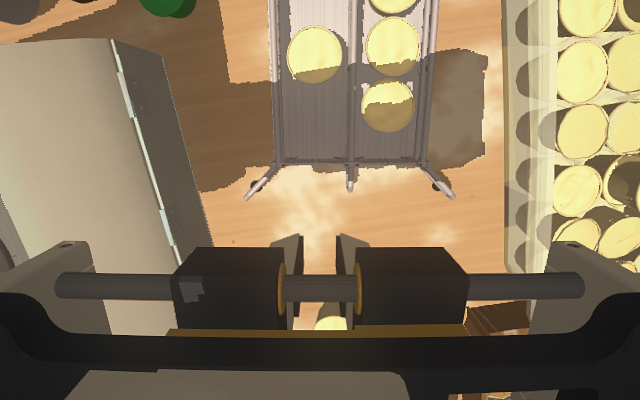

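The wrist view shows the carrier from above. The near lane's flare tip is at (248,197), the divider tip at (350,190), the far flare at (452,196) and the gates around row 162. The lane cup is at (315,54) and the full-lane cups at (387,107) and (392,46).

```bash
python3 - <<'E'
from h import *
z=np.load('pics/w1.npz');c=dict(camera_matrix=z['K'],distortion=z['D'],view=z['V'])
P=onz(c,[(247,197),(350,190),(453,196)],.041)[:,:2];print(P.round(4))
A=np.array([[-.043,.085],[-.033,-.042],[-.043,-.168]])
a=A-A.mean(0);b=P-P.mean(0);th=np.arctan2((a[:,0]*b[:,1]-a[:,1]*b[:,0]).sum(),(a*b).sum())
R=np.array([[np.cos(th),-np.sin(th)],[np.sin(th),np.cos(th)]]);t=P.mean(0)-R@A.mean(0)
print(np.degrees(th),t,(A@R.T+t-P).round(4))
C=onz(c,[(315,54),(387,107),(392,46)],.043)[:,:2];print(C.round(3),((C-t)@R).round(4))
print('gate px',((onz(c,[(281,162),(350,162),(420,162)],.044)[:,:2]-t)@R).round(4))
print('rails px',((onz(c,[(276,100),(350,100),(425,100)],.0425)[:,:2]-t)@R).round(4))
w=np.load('pics/w0.npz');c=dict(camera_matrix=w['K'],distortion=w['D'],view=w['V'])
p=w['p'];h=cv2.cvtColor(p,cv2.COLOR_RGB2HSV);cv2.imwrite('pics/w0v.png',p[:,:,::-1])
for n,q in dict(a=(.568,-.157),b=(.564,-.278)).items(): print(n,((np.array(q)-t)@R).round(4))
E
```

```text
[[0.495  0.0443]
 [0.6163 0.0342]
 [0.7365 0.0083]]
81.53782346698871 [0.58055241 0.07426657] [[-0.0048 -0.    ]
 [ 0.001   0.0013]
 [ 0.0038 -0.0013]]
[[0.599 0.185]
 [0.667 0.121]
 [0.678 0.181]] [[ 0.1122 -0.0017]
 [ 0.0589 -0.079 ]
 [ 0.1198 -0.0812]]
gate px [[-0.0004  0.0378]
 [-0.0009 -0.0402]
 [-0.0011 -0.1197]]
rails px [[ 0.0667  0.0407]
 [ 0.0662 -0.0389]
 [ 0.0663 -0.12  ]]
a [-0.2306 -0.0216]
b [-0.3509 -0.0355]
```

View pics/w0v.png

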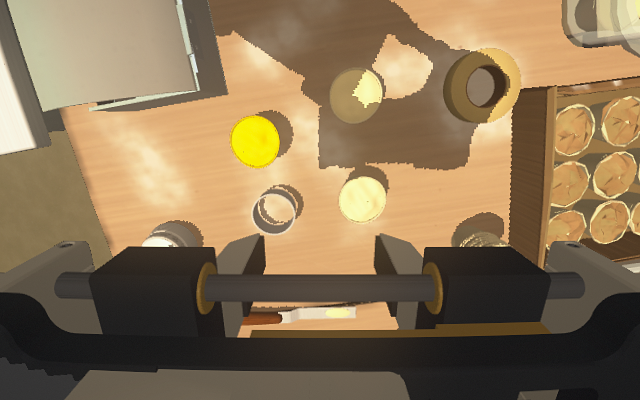

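The second view shows cup a at (356,96), cup b at (362,200), the yellow cup at (255,141) and the ring at (275,211). The path from the cups to the lane is clear.

```bash
cat >> h.py <<'E'
TH=np.radians(81.5);CR=np.array([[np.cos(TH),-np.sin(TH)],[np.sin(TH),np.cos(TH)]]);CT=np.array([.5806,.0743])
toC=lambda P:(np.atleast_2d(P)[:,:2]-CT)@CR
toW=lambda P:np.array(P)@CR.T+CT
def st():
    o=arm.get_obs();M=Ro.from_rotvec(o['orientation']).as_matrix()
    print('t',round(o['clock'],2),'tcp carrier',toC(o['ee_pos']).round(4)[0],'z',o['ee_pos'][2].round(4),'yaw',np.degrees(np.arctan2(M[1,1],M[0,1])).round(2),'w',round(o['grip_width'],4),'F',o['wrist_force'].round(1))
E
python3 - <<'E'
from h import *
w=np.load('pics/w0.npz');c=dict(camera_matrix=w['K'],distortion=w['D'],view=w['V'])
C=onz(c,[(356,96),(362,200),(255,141)],.043);print(C.round(3),toC(C).round(4))
st()
k=(*toW([-.286,-.025]),.12);print(k,goto(k,81.5))
E
```

```text
[[ 0.569 -0.166  0.043]
 [ 0.562 -0.282  0.043]
 [ 0.452 -0.196  0.043]] [[-0.239  -0.0238]
 [-0.3554 -0.0343]
 [-0.2863  0.0874]]
t 1.87 tcp carrier [-0.0228 -0.0052] z 0.1954 yaw 81.08 w 0.018 F [-0.8  0.1 -0.1]
(np.float64(0.5630519050009793), np.float64(-0.21225377219974847), 0.12) (array([-0.0074, -0.0009,  0.0007]), array([ 0.0756, -0.2629,  0.0218]))
```

Request:
{"method": "servo_tool", "body": {"plan": [-0.007,0,0,0,-0.04,0.004,0.2,-0.007,0,0,0,-0.08,0.008,0.2,-0.007,0,0,0,-0.12,0.012,0.2,-0.007,0,0,0,-0.16,0.015,0.2,-0.007,0,0,0,-0.2,0.018,0.2]}}

```text
clock: 2.28
ee_pos: [0.5679, -0.1531, 0.1959]
orientation: [0.119, 1.568, -0.12]
wrist_force: [0.2, -0.2, 0.3]
grip_width: 0.0182
```

Request:
{"method": "servo_tool", "body": {"plan": [0,0,0,0,-0.036,0.001,0.2,0,0,0,0,-0.071,0.002,0.2,0,0,0,0.04,-0.071,0.002,0.2,0,0,0,0.08,-0.071,0.002,0.2,0,0,0,0.115,-0.071,0.002,0.2]}}

```text
clock: 2.7
ee_pos: [0.5588, -0.2227, 0.0791]
orientation: [0.121, 1.568, -0.121]
wrist_force: [-0.5, -0.3, -0.1]
grip_width: 0.0182
```

```bash
python3 - <<'E'
from h import *
st()
p,d,c=snap('wrist','w2.png');st()
print(proj(c,[(*toW([-.235,-.023]),.043),(*toW([-.353,-.035]),.043)]))
E
```

```text
t 2.7 tcp carrier [-0.297  -0.0223] z 0.0791 yaw 81.15 w 0.0182 F [-0.5 -0.3 -0.1]
t 2.75 tcp carrier [-0.295  -0.0181] z 0.0717 yaw 81.19 w 0.0185 F [-3.4  1.7 -5.1]
[[319.02490497 132.56555856]
 [334.14933284 275.98633271]]
```

View pics/w2.png

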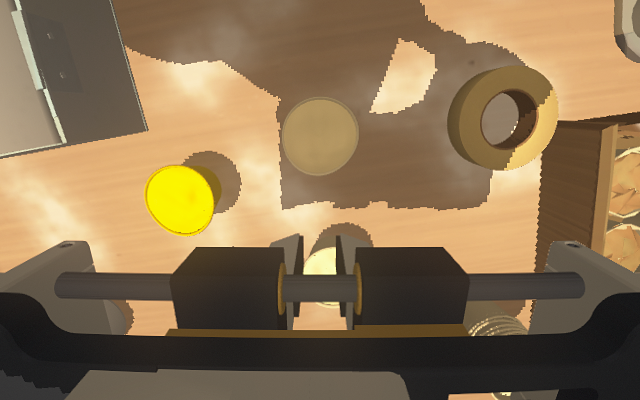

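Cup a at (320,136) is within 4 px of the prediction and centred on the gripper. Cup b is behind the fingers with clearance, so I'll descend.

Request:
{"method": "servo_tool", "body": {"plan": [0,0,0,0.015,0,0,0.2,0,0,0,0.03,0,0,0.2,0,0,0,0.045,0,0,0.2,0,0,0,0.057,0,0,0.2,0,0,0,0.057,0,0,0.2]}}

```text
clock: 3.17
ee_pos: [0.5587, -0.2207, 0.0224]
orientation: [0.12, 1.571, -0.118]
wrist_force: [-0.8, 0.4, -0.1]
grip_width: 0.0185
```

```bash
python3 - <<'E'
from h import *
st()
E
```

```text
t 3.17 tcp carrier [-0.295  -0.0219] z 0.0224 yaw 81.31 w 0.0185 F [-0.8  0.4 -0.1]
```

Request:
{"method": "servo_tool", "body": {"plan": [0,0,0,0,0.005,0,0.2,0,0,0,0,0.011,0,0.2,0,0,0,0,0.016,0,0.2,0,0,0,0,0.021,0,0.2,0,0,0,0,0.026,0,0.2]}}

```text
clock: 3.58
ee_pos: [0.5649, -0.1937, 0.0247]
orientation: [0.117, 1.566, -0.118]
wrist_force: [-0.2, 0.3, -0.4]
grip_width: 0.0183
```

Request:
{"method": "servo_tool", "body": {"plan": [0,0,0,0,0.006,-0.001,0.2,0,0,0,0,0.012,-0.002,0.2,0,0,0,0,0.019,-0.003,0.2,0,0,0,0,0.026,-0.004,0.2,0,0,0,0,0.033,-0.005,0.2]}}

```text
clock: 4.0
ee_pos: [0.5644, -0.1601, 0.0239]
orientation: [0.118, 1.568, -0.118]
wrist_force: [0.5, 0.7, -0.0]
grip_width: 0.0183
```

Request:
{"method": "servo_tool", "body": {"plan": [0,0,0,0,0.008,-0.001,0.2,0,0,0,0,0.016,-0.002,0.2,0,0,0,0,0.024,-0.004,0.2,0,0,0,0,0.032,-0.005,0.2,0,0,0,0,0.038,-0.006,0.2]}}

```text
clock: 4.42
ee_pos: [0.5641, -0.1213, 0.0239]
orientation: [0.117, 1.568, -0.117]
wrist_force: [-0.7, 0.4, 0.2]
grip_width: 0.0183
```

```bash
cat >> h.py <<'E'
def cream(c,p,roi):
    h=cv2.cvtColor(p,cv2.COLOR_RGB2HSV);x0,y0,x1,y1=roi
E
sed -i '/^def cream/,$d' h.py
python3 - <<'E'
from h import *
st();p,d,c=snap('wrist','w3.png');st()
o=arm.get_obs()['ee_pos'];print('tcp px',proj(c,[o])); x=toC(o)[0]
print('expected cup',proj(c,[(*toW([x[0]+.038,x[1]]),.043)]))
E
```

```text
t 4.42 tcp carrier [-0.1959 -0.0126] z 0.0239 yaw 81.43 w 0.0183 F [-0.7  0.4  0.2]
t 4.47 tcp carrier [-0.1951 -0.0124] z 0.0239 yaw 81.46 w 0.0184 F [-2.   1.5 -0.2]
tcp px [[318.12819155 229.90491596]]
expected cup [[317.85250578 181.11667921]]
```

View pics/w3.png

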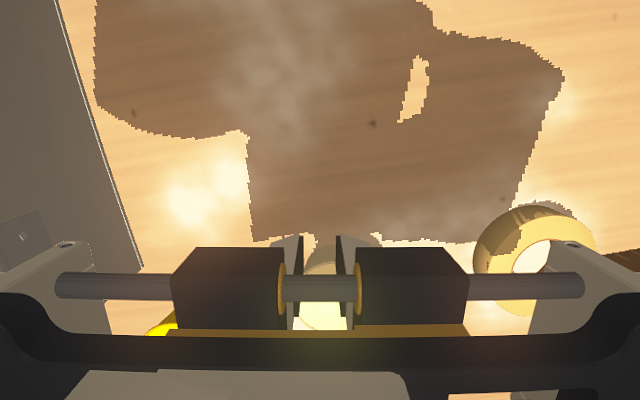

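```bash
python3 - <<'E'
from h import *
p,d,c=snap('side','s1.png')
cv2.imwrite('pics/crop2.png',cv2.resize(p[115:285,215:425,::-1],None,fx=3.5,fy=3.5,interpolation=cv2.INTER_CUBIC))
w=np.load('pics/w3.npz');c=dict(camera_matrix=w['K'],distortion=w['D'],view=w['V'])
print(toC(onz(c,[(322,290),(322,248),(322,330)],.043)),proj(c,[(*toW([-.235,-.023]),.043),(*toW([-.353,-.035]),.043)]))
E
```

```text
[[-0.22892369 -0.01485367]
 [-0.19914298 -0.01479948]
 [-0.26036235 -0.01491422]] [[334.51027344 298.04715448]
 [347.43823602 425.96500678]]
```

View pics/crop2.png

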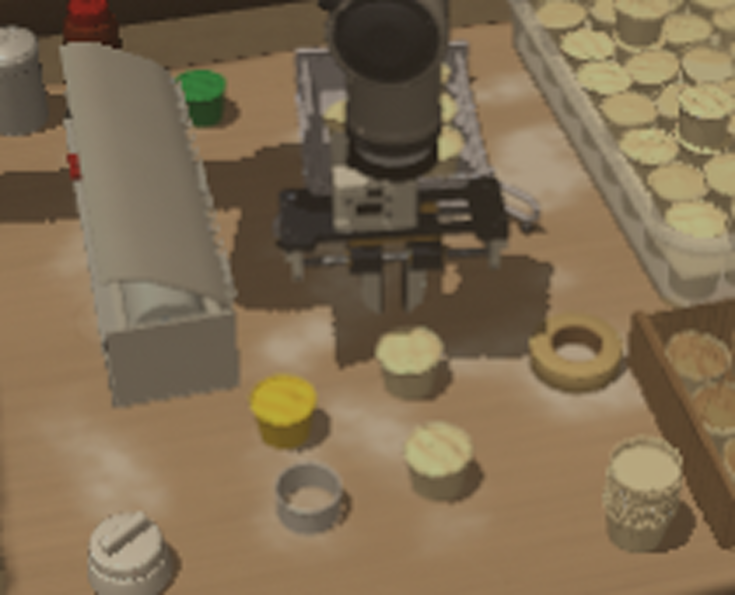

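```bash
python3 - <<'E'
from h import *
c=arm.calibration('side');o=arm.get_obs()['ee_pos']
f=lambda P:((proj(c,P)-[215,115])*3.5).round(0)
print(o,f([o]),f([o+[0,0,.05]]),f([(.569,-.162,.043)]),f([(.562,-.28,.043)]))
w=np.load('pics/s1.npz');d=w['d'];print(d[int(115+295/3.5),int(215+388/3.5)], (w['V']@np.r_[o,1])[2])
def cent(fn):
    z=np.load(fn);p=z['p'];h=cv2.cvtColor(p,cv2.COLOR_RGB2HSV)
    m=((h[...,0]>18)&(h[...,0]<35)&(h[...,1]>60)&(h[...,1]<190)&(h[...,2]>130)).astype(np.uint8)
    n,l,s,q=cv2.connectedComponentsWithStats(m);return [(q[i].round(1),s[i][4]) for i in range(1,n) if s[i][4]>40 and 300<q[i][0]<365 and 190<q[i][1]<265]
print(cent('pics/side0.npz'),cent('pics/s1.npz'))
E
```

```text
[ 0.56410708 -0.12129309  0.02395011] [[393. 332.]] [[394. 290.]] [[410. 346.]] [[438. 445.]]
1.549507 -1.4713453060485373
[(array([331.5, 214.6]), np.int32(217)), (array([339.5, 242.8]), np.int32(253))] [(array([331.5, 215.1]), np.int32(197)), (array([339.5, 242.8]), np.int32(253))]
```

```bash
python3 - <<'E'
from h import *
def cloud(fn):
    z=np.load(fn);d=z['d'];v,u=np.mgrid[0:400,0:640]
    uv=cv2.undistortPoints(np.stack([u,v],-1).reshape(-1,1,2).astype(float),z['K'],z['D']).reshape(-1,2)
    X=np.c_[uv[:,0],-uv[:,1],-np.ones(len(uv))]*d.reshape(-1,1);W=(X-z['V'][:3,3])@z['V'][:3,:3];W[d.ravel()==0]=np.nan
    return W.reshape(400,640,3)
S=cloud('pics/s1.npz');W=cloud('pics/w2.npz')
for q in [(300,300),(320,240),(285,210)]: print('table side',q,S[q[1],q[0]].round(3))
for q in [(220,100),(250,300),(420,200)]: print('table wrist',q,W[q[1],q[0]].round(3))
print('cup a: side',S[214,331].round(3),'wrist',W[136,320].round(3)); print('yellow wrist',W[200,180].round(3))
w=np.load('pics/w3.npz')
W3=cloud('pics/w3.npz')
for q in [(292,250),(345,250),(322,290),(320,240),(370,200)]: print('w3',q,W3[q[1],q[0]].round(3))
for r in range(188,212,2): print(r,[tuple(S[r,x].round(3)) for x in (318,322,330)])
E
```

```text
table side (300, 300) [ 0.414 -0.42   0.001]
table side (320, 240) [ 0.517 -0.219 -0.001]
table side (285, 210) [ 0.437 -0.07   0.004]
table wrist (220, 100) [ 0.489 -0.125 -0.   ]
table wrist (250, 300) [nan nan nan]
table wrist (420, 200) [ 0.652 -0.24  -0.001]
cup a: side [ 0.565 -0.162  0.043] wrist [ 0.569 -0.164  0.04 ]
yellow wrist [ 0.452 -0.196  0.041]
w3 (292, 250) [ 0.553 -0.108  0.077]
w3 (345, 250) [ 0.579 -0.112  0.076]
w3 (322, 290) [ 0.57  -0.092  0.138]
w3 (320, 240) [ 0.562 -0.139 -0.001]
w3 (370, 200) [ 0.603 -0.113  0.   ]
188 [(np.float64(0.528), np.float64(-0.15), np.float64(0.145)), (np.float64(0.54), np.float64(-0.15), np.float64(0.143)), (np.float64(0.564), np.float64(-0.151), np.float64(0.138))]
190 [(np.float64(0.528), np.float64(-0.151), np.float64(0.139)), (np.float64(0.539), np.float64(-0.153), np.float64(0.138)), (np.float64(0.573), np.float64(-0.116), np.float64(0.099))]
192 [(np.float64(0.527), np.float64(-0.154), np.float64(0.133)), (np.float64(0.54), np.float64(-0.151), np.float64(0.128)), (np.float64(0.573), np.float64(-0.117), np.float64(0.092))]

[... 969 characters left out ...]
 np.float64(-0.001)), (np.float64(0.561), np.float64(-0.063), np.float64(-0.003)), (np.float64(0.585), np.float64(-0.074), np.float64(0.001))]
206 [(np.float64(0.545), np.float64(-0.074), np.float64(0.001)), (np.float64(0.557), np.float64(-0.077), np.float64(0.001)), (np.float64(0.582), np.float64(-0.083), np.float64(0.001))]
208 [(np.float64(0.544), np.float64(-0.077), np.float64(-0.004)), (np.float64(0.555), np.float64(-0.086), np.float64(0.002)), (np.float64(0.581), np.float64(-0.088), np.float64(-0.002))]
210 [(np.float64(0.541), np.float64(-0.089), np.float64(-0.001)), (np.float64(0.554), np.float64(-0.09), np.float64(-0.003)), (np.float64(0.567), np.float64(-0.142), np.float64(0.041))]
```

The cameras show that the cups did not move. The true finger ends are at z≈0.058 while the reported TCP is 0.024, so the fingers passed over cup a. I'll check that offset in the wrist depth and plan the return.

```bash
cat >> h.py <<'E'
def cloud(p,d,c):
    v,u=np.mgrid[0:400,0:640];V=np.array(c['view'])
    uv=cv2.undistortPoints(np.stack([u,v],-1).reshape(-1,1,2).astype(float),np.array(c['camera_matrix']),np.array(c['distortion'],float)).reshape(-1,2)
    X=np.c_[uv[:,0],-uv[:,1],-np.ones(len(uv))]*d.reshape(-1,1);W=(X-V[:3,3])@V[:3,:3];W[d.ravel()==0]=np.nan
    return W.reshape(400,640,3)
E
python3 - <<'E'
from h import *
for n in('w3','w2','w1'):
    z=np.load(f'pics/{n}.npz');c=dict(camera_matrix=z['K'],distortion=z['D'],view=z['V']);W=cloud(z['p'],z['d'],c)
    for r in range(226,256,4): print(n,r,[tuple(W[r,x].round(3)) for x in (297,301,338,343)])
st();print(arm.get_obs()['ee_pos'], arm.get_obs()['joint_pos'])
E
```

```text
w3 226 [(np.float64(0.547), np.float64(-0.125), np.float64(-0.001)), (np.float64(0.55), np.float64(-0.125), np.float64(-0.001)), (np.float64(0.578), np.float64(-0.13), np.float64(-0.001)), (np.float64(0.581), np.float64(-0.13), np.float64(-0.0))]
w3 230 [(np.float64(0.546), np.float64(-0.128), np.float64(-0.001)), (np.float64(0.549), np.float64(-0.129), np.float64(-0.002)), (np.float64(0.577), np.float64(-0.133), np.float64(-0.001)), (np.float64(0.581), np.float64(-0.134), np.float64(-0.001))]
w3 234 [(np.float64(0.554), np.float64(-0.108), np.float64(0.056)), (np.float64(0.549), np.float64(-0.132), np.float64(-0.0)), (np.float64(0.577), np.float64(-0.136), np.float64(-0.001)), (np.float64(0.579), np.float64(-0.111), np.float64(0.057))]
w3 238 [(np.float64(0.554), np.float64(-0.108), np.float64(0.061)), (np.float64(0.556), np.float64(-0.11), np.float64(0.058)), (np.float64(0.576), np.float64(-0.113), np.float64(0.058)), (np.float64(0.579), np.float64(-0.112), np.float64(0.061))]
w3 242 [(np.float64(0.555), np.float64(-0.109), np.float64(0.065)), (np.float64(0.556), np.float64(-0.11),
[... 4341 characters left out ...]
50 [(np.float64(0.573), np.float64(0.064), np.float64(0.244)), (np.float64(0.575), np.float64(0.063), np.float64(0.244)), (np.float64(0.594), np.float64(0.06), np.float64(0.243)), (np.float64(0.596), np.float64(0.062), np.float64(0.248))]
w1 254 [(np.float64(0.574), np.float64(0.064), np.float64(0.248)), (np.float64(0.575), np.float64(0.063), np.float64(0.248)), (np.float64(0.594), np.float64(0.06), np.float64(0.247)), (np.float64(0.596), np.float64(0.06), np.float64(0.248))]
t 4.52 tcp carrier [-0.1959 -0.0126] z 0.024 yaw 81.48 w 0.0181 F [ 0.4 -0.4  0.3]
[ 0.56410708 -0.12129309  0.02395011] [-3.44613012e-01  6.19026198e-01  1.58581513e+00  4.22312868e-05
  9.36963229e-01 -1.95892901e-01]
```

Both cameras agree: the true fingertip is 34 mm above the reported TCP, while xy matches. I'll use a reported z of about −0.016 and go back behind cup a.

Request:
{"method": "servo_tool", "body": {"plan": [0,0,0,-0.025,0,0,0.2,0,0,0,-0.03,-0.032,0.003,0.2,0,0,0,-0.03,-0.064,0.006,0.2,0,0,0,-0.03,-0.098,0.01,0.2,0,0,0,-0.03,-0.098,0.01,0.2]}}

```text
clock: 4.93
ee_pos: [0.5595, -0.2271, 0.0544]
orientation: [0.118, 1.565, -0.124]
wrist_force: [-0.0, -0.5, -0.2]
grip_width: 0.0182
```

Request:
{"method": "servo_tool", "body": {"plan": [0,0,0,0.015,0,0,0.2,0,0,0,0.03,0,0,0.2,0,0,0,0.045,0,0,0.2,0,0,0,0.055,0,0,0.2,0,0,0,0.055,0,0,0.2]}}

```text
clock: 5.35
ee_pos: [0.5579, -0.2201, -0.0034]
orientation: [0.119, 1.571, -0.117]
wrist_force: [-0.3, 0.2, -0.7]
grip_width: 0.0183
```

```bash
python3 - <<'E'
from h import *
st();p,d,c=snap('wrist','w4.png');W=cloud(p,d,c);st()
for r in (230,234,238): print(r,[tuple(W[r,x].round(3)) for x in (297,301,338,343)])
h=cv2.cvtColor(p,cv2.COLOR_RGB2HSV)
m=(abs(W[...,2]-.041)<.004);m[240:]=0
n,l,s,q=cv2.connectedComponentsWithStats(m.astype(np.uint8))
for i in range(1,n):
    if s[i][4]>500: print(s[i],q[i].round(0),toC(W[l==i].mean(0)).round(4), toC(np.c_[(W[l==i].max(0)+W[l==i].min(0))[None]/2]).round(4))
E
```

```text
t 5.35 tcp carrier [-0.2945 -0.0211] z -0.0034 yaw 81.39 w 0.0183 F [-0.3  0.2 -0.7]
t 5.4 tcp carrier [-0.2947 -0.0219] z -0.0021 yaw 81.4 w 0.0187 F [-0.   0.4  0. ]
230 [(np.float64(0.544), np.float64(-0.216), np.float64(-0.001)), (np.float64(0.547), np.float64(-0.216), np.float64(-0.0)), (np.float64(0.571), np.float64(-0.22), np.float64(-0.0)), (np.float64(0.574), np.float64(-0.221), np.float64(-0.001))]
234 [(np.float64(0.548), np.float64(-0.207), np.float64(0.029)), (np.float64(0.546), np.float64(-0.22), np.float64(-0.002)), (np.float64(0.571), np.float64(-0.223), np.float64(-0.001)), (np.float64(0.573), np.float64(-0.211), np.float64(0.029))]
238 [(np.float64(0.548), np.float64(-0.207), np.float64(0.034)), (np.float64(0.55), np.float64(-0.208), np.float64(0.032)), (np.float64(0.57), np.float64(-0.212), np.float64(0.031)), (np.float64(0.573), np.float64(-0.211), np.float64(0.034))]
[   0   58   33   98 1110] [ 13. 115.] [[-0.2162  0.1274]] [[-0.2126  0.1314]]
[  264    94   120   121 11246] [323. 154.] [[-0.2368 -0.0234]] [[-0.2381 -0.0238]]
[  65  196  100   44 3329] [111. 221.] [[-0.2715  0.0883]] [[-0.2719  0.0901]]
```

Request:
{"method": "servo_tool", "body": {"plan": [0,0,0,0.005,0,0.001,0.2,0,0,0,0.01,0,0.002,0.2,0,0,0,0.011,0.006,0.002,0.2,0,0,0,0.011,0.012,0.002,0.2,0,0,0,0.011,0.017,0.002,0.2]}}

```text
clock: 5.82
ee_pos: [0.5641, -0.2035, -0.0119]
orientation: [0.118, 1.568, -0.118]
wrist_force: [0.2, 0.1, -0.2]
grip_width: 0.0182
```

Request:
{"method": "servo_tool", "body": {"plan": [0,0,0,0,0.005,0,0.2,0,0,0,0,0.01,0,0.2,0,0,0,0,0.015,0,0.2,0,0,0,0,0.021,-0.001,0.2,0,0,0,0,0.027,-0.002,0.2]}}

```text
clock: 6.23
ee_pos: [0.5661, -0.1768, -0.0119]
orientation: [0.118, 1.567, -0.118]
wrist_force: [0.4, -0.1, 0.1]
grip_width: 0.0179
```

```bash
cat >> h.py <<'E'
def cups(n='wrist',f=None,zr=(.036,.047)):
    p,d,c=snap(n,f);W=cloud(p,d,c);m=(W[...,2]>zr[0])&(W[...,2]<zr[1])
    h=cv2.cvtColor(p,cv2.COLOR_RGB2HSV);m&=(h[...,0]>15)&(h[...,0]<35)&(h[...,1]>40)
    q,l,s,_=cv2.connectedComponentsWithStats(m.astype(np.uint8))
    for i in range(1,q):
        if s[i][4]>(500 if n=='wrist' else 40):
            C=toC(W[l==i]);
            if -.4<C[:,0].mean()<.25 and abs(C[:,1].mean())<.12: (o,r)=cv2.minEnclosingCircle(C.astype(np.float32));print('  cup',np.round(o,4),'r',round(r,4),'mean',C.mean(0).round(4),'zmean',W[l==i][:,2].mean().round(4))
E
python3 - <<'E'
from h import *
st();cups()
E
```

```text
t 6.23 tcp carrier [-0.2505 -0.0228] z -0.0119 yaw 81.41 w 0.0179 F [ 0.4 -0.1  0.1]
  cup [-0.2132 -0.0235] r 0.0316 mean [-0.21   -0.0238] zmean 0.0402
  cup [-0.2813  0.0784] r 0.0191 mean [-0.2808  0.0777] zmean 0.0394
```

Request:
{"method": "servo_tool", "body": {"plan": [0,0,0,0,0.007,-0.001,0.2,0,0,0,0,0.014,-0.002,0.2,0,0,0,0,0.021,-0.004,0.2,0,0,0,0,0.028,-0.005,0.2,0,0,0,0,0.035,-0.006,0.2]}}

```text
clock: 6.7
ee_pos: [0.5651, -0.141, -0.0121]
orientation: [0.118, 1.568, -0.118]
wrist_force: [0.4, 0.3, 0.5]
grip_width: 0.0185
```

Request:
{"method": "servo_tool", "body": {"plan": [0,0,0,0,0.008,-0.0015,0.2,0,0,0,0,0.016,-0.003,0.2,0,0,0,0,0.024,-0.0045,0.2,0,0,0,0,0.032,-0.006,0.2,0,0,0,0,0.038,-0.007,0.2]}}

```text
clock: 7.12
ee_pos: [0.5639, -0.1021, -0.0121]
orientation: [0.118, 1.568, -0.117]
wrist_force: [0.3, -0.8, -0.4]
grip_width: 0.0184
```

```bash
python3 - <<'E'
from h import *
st();cups()
E
```

```text
t 7.12 tcp carrier [-0.177  -0.0096] z -0.0121 yaw 81.43 w 0.0184 F [ 0.3 -0.8 -0.4]
  cup [-0.1399 -0.011 ] r 0.0316 mean [-0.1365 -0.0106] zmean 0.0402
```

Request:
{"method": "servo_tool", "body": {"plan": [0,0,0,0,0.007,-0.0015,0.2,0,0,0,0,0.014,-0.003,0.2,0,0,0,0,0.021,-0.005,0.2,0,0,0,0,0.028,-0.007,0.2,0,0,0,0,0.035,-0.008,0.2]}}

```text
clock: 7.58
ee_pos: [0.5611, -0.0667, -0.0121]
orientation: [0.118, 1.568, -0.118]
wrist_force: [0.1, 0.1, -0.9]
grip_width: 0.0187
```

Request:
{"method": "servo_tool", "body": {"plan": [0,0,0,0,0.007,-0.001,0.2,0,0,0,0,0.014,-0.002,0.2,0,0,0,0,0.021,-0.002,0.2,0,0,0,0,0.028,-0.002,0.2,0,0,0,0,0.034,-0.002,0.2]}}

```text
clock: 8.0
ee_pos: [0.5646, -0.0327, -0.0121]
orientation: [0.118, 1.567, -0.118]
wrist_force: [0.5, -0.0, -0.7]
grip_width: 0.0182
```

```bash
python3 - <<'E'
from h import *
st();cups(f='w5.png')
z=np.load('pics/w5.npz');
E
```

```text
t 8.0 tcp carrier [-0.1082 -0.    ] z -0.0121 yaw 81.42 w 0.0182 F [ 0.5 -0.  -0.7]
  cup [-0.0708 -0.0007] r 0.0316 mean [-0.0676 -0.0009] zmean 0.0402
```

View pics/w5.png

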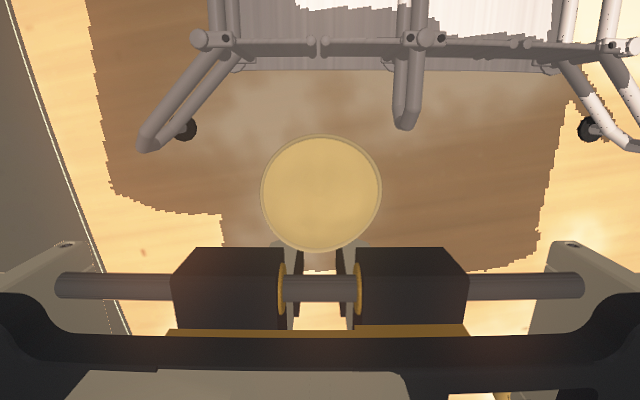

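The close view shows cup a at (321,193), between the flare tip (147,147) and the divider tip (405,125). The gate leaves meet at about (314,48).

```bash
python3 - <<'E'
from h import *
z=np.load('pics/w5.npz');c=dict(camera_matrix=z['K'],distortion=z['D'],view=z['V'])
print(toC(onz(c,[(314,48),(147,147),(405,125),(206,40),(424,37)],.042)).round(4))
W=cloud(z['p'],z['d'],c);print([W[y,x].round(3) for x,y in [(311,48),(320,48),(405,120),(147,145)]],toC([W[48,311],W[48,320]]).round(4))
E
```

```text
[[-0.0055  0.0015]
 [-0.0452  0.0763]
 [-0.0361 -0.0377]
 [-0.0021  0.0453]
 [-0.0011 -0.0431]]
[array([0.577, 0.07 , 0.037]), array([0.581, 0.071, 0.026]), array([0.614, 0.035, 0.037]), array([0.496, 0.042, 0.038])] [[-0.0046  0.0028]
 [-0.0027 -0.001 ]]
```

Request:
{"method": "servo_tool", "body": {"plan": [0,0,0,0,0.007,-0.0005,0.2,0,0,0,0,0.014,-0.001,0.2,0,0,0,0,0.021,-0.0015,0.2,0,0,0,0,0.028,-0.0015,0.2,0,0,0,0,0.035,-0.0015,0.2]}}

```text
clock: 8.47
ee_pos: [0.5682, 0.0021, -0.0121]
orientation: [0.118, 1.568, -0.118]
wrist_force: [0.1, -1.1, 0.2]
grip_width: 0.0186
```

Request:
{"method": "servo_tool", "body": {"plan": [0,0,0,0,0.007,0,0.2,0,0,0,0,0.014,0,0.2,0,0,0,0,0.021,0,0.2,0,0,0,0,0.028,0,0.2,0,0,0,0,0.034,0,0.2]}}

```text
clock: 8.88
ee_pos: [0.5734, 0.0356, -0.0121]
orientation: [0.118, 1.568, -0.118]
wrist_force: [0.2, -1.2, -0.7]
grip_width: 0.0181
```

```bash
python3 - <<'E'
from h import *
st();cups()
E
```

```text
t 8.88 tcp carrier [-0.0393  0.0014] z -0.0121 yaw 81.41 w 0.0181 F [ 0.2 -1.2 -0.7]
  cup [ 0.0593 -0.0803] r 0.0302 mean [ 0.0596 -0.0794] zmean 0.0406
  cup [-0.0021  0.0003] r 0.0314 mean [0.001  0.0004] zmean 0.0402
```

Request:
{"method": "servo_tool", "body": {"plan": [0,0,0,0,0.006,0,0.2,0,0,0,0,0.012,0,0.2,0,0,0,0,0.018,0,0.2,0,0,0,0,0.024,0,0.2,0,0,0,0,0.03,0,0.2]}}

```text
clock: 9.35
ee_pos: [0.5778, 0.0653, -0.0121]
orientation: [0.118, 1.568, -0.118]
wrist_force: [0.1, -1.6, 0.5]
grip_width: 0.0181
```

Request:
{"method": "servo_tool", "body": {"plan": [0,0,0,0,0.007,0,0.2,0,0,0,0,0.014,0,0.2,0,0,0,0,0.021,0,0.2,0,0,0,0,0.028,0,0.2,0,0,0,0,0.034,0,0.2]}}

```text
clock: 9.77
ee_pos: [0.5829, 0.099, -0.0121]
orientation: [0.117, 1.568, -0.118]
wrist_force: [0.3, -0.7, 1.0]
grip_width: 0.0185
```

```bash
python3 - <<'E'
from h import *
st();cups(f='w6.png')
E
```

```text
t 9.77 tcp carrier [0.0248 0.0014] z -0.0121 yaw 81.42 w 0.0185 F [ 0.3 -0.7  1. ]
  cup [0.1234 0.0002] r 0.03 mean [ 1.228e-01 -1.000e-04] zmean 0.0393
  cup [ 0.1197 -0.0827] r 0.0298 mean [ 0.1207 -0.0825] zmean 0.0391
  cup [0.0622 0.0008] r 0.0315 mean [0.0651 0.0004] zmean 0.0402
  cup [ 0.0595 -0.0802] r 0.0301 mean [ 0.0621 -0.0794] zmean 0.0406
```

Request:
{"method": "servo_tool", "body": {"plan": [0,0,0,0,-0.008,0,0.2,0,0,0,0,-0.018,0,0.2,0,0,0,0,-0.03,0,0.2,0,0,0,0,-0.045,0,0.2,0,0,0,0,-0.065,0,0.2]}}

```text
clock: 10.23
ee_pos: [0.5728, 0.0325, -0.0121]
orientation: [0.118, 1.568, -0.118]
wrist_force: [0.1, -0.3, 0.0]
grip_width: 0.0183
```

Request:
{"method": "servo_tool", "body": {"plan": [0,0,0,0,-0.025,0,0.2,0,0,0,-0.03,-0.05,0,0.2,0,0,0,-0.07,-0.05,0,0.2,0,0,0,-0.08,-0.05,0,0.2,0,0,0,-0.08,-0.05,0,0.2]}}

```text
clock: 10.65
ee_pos: [0.5678, -0.0178, 0.0717]
orientation: [0.119, 1.56, -0.12]
wrist_force: [0.4, 0.1, -1.2]
grip_width: 0.0188
```

```bash
python3 - <<'E'
from h import *
st();cups(f='w7.png')
z=np.load('pics/w7.npz');c=dict(camera_matrix=z['K'],distortion=z['D'],view=z['V']);print(proj(c,[(*toW([0,k]),.04) for k in(.036,0,-.036)]).round())
E
```

```text
t 10.65 tcp carrier [-0.093 -0.001] z 0.0717 yaw 81.26 w 0.0188 F [ 0.4  0.1 -1.2]
  cup [0.054  0.0008] r 0.0264 mean [0.0466 0.0018] zmean 0.0403
  cup [ 0.0528 -0.0807] r 0.0289 mean [ 0.045  -0.0806] zmean 0.0403
[[264.  88.]
 [316.  87.]
 [369.  87.]]
```

View pics/w7.png

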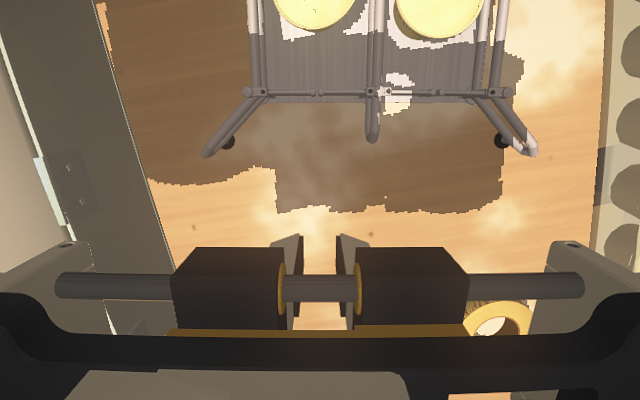

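Cup a is in at (315,~5) and its gate is shut across row 93. Now I'll move behind cup b.

Request:
{"method": "servo_tool", "body": {"plan": [0,0,0,0,-0.038,0.005,0.2,0,0,0,0,-0.076,0.01,0.2,0,0,0,0,-0.114,0.015,0.2,0,0,0,0,-0.152,0.02,0.2,0,0,0,0,-0.19,0.025,0.2]}}

```text
clock: 11.12
ee_pos: [0.5604, -0.2084, 0.066]
orientation: [0.118, 1.571, -0.117]
wrist_force: [1.9, 0.2, -0.3]
grip_width: 0.0185
```

Request:
{"method": "servo_tool", "body": {"plan": [0,0,0,0,-0.038,0.004,0.2,0,0,0,0,-0.076,0.008,0.2,0,0,0,0,-0.114,0.012,0.2,0,0,0,0,-0.136,0.012,0.2,0,0,0,0,-0.136,0.012,0.2]}}

```text
clock: 11.53
ee_pos: [0.5512, -0.3482, 0.0655]
orientation: [0.121, 1.57, -0.122]
wrist_force: [-0.3, -0.5, -0.8]
grip_width: 0.0181
```

```bash
python3 - <<'E'
from h import *
cups();st()
E
```

```text
cup [-0.2888  0.0891] r 0.0296 mean [-0.2926  0.0885] zmean 0.0392
  cup [-0.3566 -0.0347] r 0.0298 mean [-0.3554 -0.0348] zmean 0.0401
t 11.58 tcp carrier [-0.4193 -0.0333] z 0.0655 yaw 81.19 w 0.0185 F [-0.1  0.6  0.2]
```

Request:
{"method": "servo_tool", "body": {"plan": [0,0,0,0.02,0,0.001,0.2,0,0,0,0.04,0,0.001,0.2,0,0,0,0.06,0,0.001,0.2,0,0,0,0.078,0,0.001,0.2,0,0,0,0.078,0,0.001,0.2]}}

```text
clock: 12.0
ee_pos: [0.5517, -0.3397, -0.0153]
orientation: [0.121, 1.576, -0.112]
wrist_force: [-1.5, 0.9, -1.2]
grip_width: 0.0181
```

Request:
{"method": "servo_tool", "body": {"plan": [0,0,0,0,0.006,0,0.2,0,0,0,0,0.012,0,0.2,0,0,0,0,0.018,0,0.2,0,0,0,0,0.023,0,0.2,0,0,0,0,0.028,0,0.2]}}

```text
clock: 12.42
ee_pos: [0.5594, -0.3152, -0.0089]
orientation: [0.116, 1.566, -0.118]
wrist_force: [0.0, -0.4, -0.1]
grip_width: 0.0183
```

Request:
{"method": "servo_tool", "body": {"plan": [0,0,0,0,0.006,0,0.2,0,0,0,0,0.013,-0.001,0.2,0,0,0,0,0.02,-0.002,0.2,0,0,0,0,0.027,-0.003,0.2,0,0,0,0,0.034,-0.004,0.2]}}

```text
clock: 12.83
ee_pos: [0.5598, -0.2808, -0.0101]
orientation: [0.118, 1.568, -0.118]
wrist_force: [0.8, 0.0, -0.1]
grip_width: 0.0184
```

```bash
python3 - <<'E'
from h import *
cups();st()
E
```

```text
cup [-0.2875  0.0891] r 0.0302 mean [-0.2862  0.088 ] zmean 0.0393
  cup [-0.3199 -0.0326] r 0.0345 mean [-0.3144 -0.0323] zmean 0.0402
t 12.88 tcp carrier [-0.3529 -0.0316] z -0.0102 yaw 81.45 w 0.0185 F [ 0.7  2.  -0.7]
```

Request:
{"method": "servo_tool", "body": {"plan": [0,0,0,0,0.008,-0.0013,0.2,0,0,0,0,0.016,-0.0026,0.2,0,0,0,0,0.024,-0.0039,0.2,0,0,0,0,0.032,-0.0052,0.2,0,0,0,0,0.04,-0.0065,0.2]}}

```text
clock: 13.3
ee_pos: [0.5593, -0.2402, -0.0101]
orientation: [0.118, 1.568, -0.118]
wrist_force: [0.6, -0.2, 0.1]
grip_width: 0.0185
```

Request:
{"method": "servo_tool", "body": {"plan": [0,0,0,0,0.008,-0.0013,0.2,0,0,0,0,0.016,-0.0026,0.2,0,0,0,0,0.024,-0.0039,0.2,0,0,0,0,0.032,-0.0052,0.2,0,0,0,0,0.04,-0.0065,0.2]}}

```text
clock: 13.72
ee_pos: [0.5589, -0.1997, -0.01]
orientation: [0.118, 1.568, -0.118]
wrist_force: [0.8, -1.0, -0.1]
grip_width: 0.0181
```

Request:
{"method": "servo_tool", "body": {"plan": [0,0,0,0,0.008,-0.0013,0.2,0,0,0,0,0.016,-0.0026,0.2,0,0,0,0,0.024,-0.0039,0.2,0,0,0,0,0.032,-0.0052,0.2,0,0,0,0,0.04,-0.0065,0.2]}}

```text
clock: 14.13
ee_pos: [0.5585, -0.1592, -0.0101]
orientation: [0.118, 1.568, -0.118]
wrist_force: [-1.3, 0.1, -0.2]
grip_width: 0.0187
```

```bash
python3 - <<'E'
from h import *
cups();st()
E
```

```text
cup [-0.1999 -0.0134] r 0.0345 mean [-0.1942 -0.0131] zmean 0.0402
  cup [-0.2718  0.0865] r 0.0209 mean [-0.2682  0.0872] zmean 0.0394
t 14.18 tcp carrier [-0.2328 -0.0122] z -0.0102 yaw 81.45 w 0.0182 F [-0.4  2.1  0. ]
```

Request:
{"method": "servo_tool", "body": {"plan": [0,0,0,0,0.008,-0.0014,0.2,0,0,0,0,0.016,-0.0028,0.2,0,0,0,0,0.024,-0.0042,0.2,0,0,0,0,0.032,-0.0056,0.2,0,0,0,0,0.04,-0.007,0.2]}}

```text
clock: 14.6
ee_pos: [0.5575, -0.1186, -0.0101]
orientation: [0.118, 1.568, -0.118]
wrist_force: [0.7, -0.6, 0.1]
grip_width: 0.0185
```

Request:
{"method": "servo_tool", "body": {"plan": [0,0,0,0,0.008,-0.0014,0.2,0,0,0,0,0.016,-0.0028,0.2,0,0,0,0,0.024,-0.0042,0.2,0,0,0,0,0.032,-0.0056,0.2,0,0,0,0,0.04,-0.007,0.2]}}

```text
clock: 15.02
ee_pos: [0.5566, -0.078, -0.0101]
orientation: [0.118, 1.568, -0.118]
wrist_force: [0.0, 0.3, 0.1]
grip_width: 0.0183
```

Request:
{"method": "servo_tool", "body": {"plan": [0,0,0,0,0.008,0,0.2,0,0,0,0,0.016,0,0.2,0,0,0,0,0.024,0,0.2,0,0,0,0,0.031,0,0.2,0,0,0,0,0.038,0,0.2]}}

```text
clock: 15.43
ee_pos: [0.5624, -0.0405, -0.0101]
orientation: [0.118, 1.568, -0.118]
wrist_force: [-0.5, -0.8, 0.8]
grip_width: 0.0185
```

```bash
python3 - <<'E'
from h import *
cups();st()
E
```

```text
cup [-0.0818  0.0006] r 0.0343 mean [-0.0762  0.0006] zmean 0.0402
t 15.48 tcp carrier [-0.1151  0.0011] z -0.0101 yaw 81.45 w 0.0187 F [0.4 0.8 0.2]
```

Request:
{"method": "servo_tool", "body": {"plan": [0,0,0,0,0.007,0,0.2,0,0,0,0,0.014,0,0.2,0,0,0,0,0.021,0,0.2,0,0,0,0,0.028,0,0.2,0,0,0,0,0.035,0,0.2]}}

```text
clock: 15.9
ee_pos: [0.5676, -0.006, -0.0101]
orientation: [0.118, 1.568, -0.118]
wrist_force: [-0.6, -0.5, -0.1]
grip_width: 0.0184
```

Request:
{"method": "servo_tool", "body": {"plan": [0,0,0,0,0.007,0,0.2,0,0,0,0,0.014,0,0.2,0,0,0,0,0.021,0,0.2,0,0,0,0,0.028,0,0.2,0,0,0,0,0.035,0,0.2]}}

```text
clock: 16.32
ee_pos: [0.5728, 0.0285, -0.0101]
orientation: [0.118, 1.568, -0.118]
wrist_force: [-0.5, -1.3, 0.5]
grip_width: 0.0185
```

Request:
{"method": "servo_tool", "body": {"plan": [0,0,0,0,0.006,0,0.2,0,0,0,0,0.012,0,0.2,0,0,0,0,0.018,0,0.2,0,0,0,0,0.024,0,0.2,0,0,0,0,0.03,0,0.2]}}

```text
clock: 16.73
ee_pos: [0.5773, 0.0581, -0.0101]
orientation: [0.118, 1.568, -0.118]
wrist_force: [-0.1, -1.3, 0.3]
grip_width: 0.0183
```

```bash
python3 - <<'E'
from h import *
cups();st()
E
```

```text
cup [0.0819 0.0002] r 0.0299 mean [0.082  0.0007] zmean 0.0402
  cup [ 0.1064 -0.0832] r 0.0259 mean [ 0.1005 -0.0844] zmean 0.0388
  cup [ 0.0595 -0.0804] r 0.0303 mean [ 0.0613 -0.0794] zmean 0.0406
  cup [0.0177 0.0003] r 0.0344 mean [0.0233 0.0005] zmean 0.0402
t 16.78 tcp carrier [-0.0154  0.0009] z -0.0101 yaw 81.43 w 0.0183 F [-0.9  0.8 -0.6]
```

Request:
{"method": "servo_tool", "body": {"plan": [0,0,0,0,0.005,0,0.2,0,0,0,0,0.01,0,0.2,0,0,0,0,0.015,0,0.2,0,0,0,0,0.02,0,0.2,0,0,0,0,0.025,0,0.2]}}

```text
clock: 17.2
ee_pos: [0.581, 0.0829, -0.0101]
orientation: [0.118, 1.568, -0.118]
wrist_force: [0.2, -0.4, -0.1]
grip_width: 0.0185
```

Request:
{"method": "servo_tool", "body": {"plan": [0,0,0,0,0.004,0,0.2,0,0,0,0,0.008,0,0.2,0,0,0,0,0.011,0,0.2,0,0,0,0,0.014,0,0.2,0,0,0,0,0.015,0,0.2]}}

```text
clock: 17.62
ee_pos: [0.5832, 0.0977, -0.0101]
orientation: [0.118, 1.568, -0.118]
wrist_force: [0.1, -1.3, 0.6]
grip_width: 0.0184
```

```bash
python3 - <<'E'
from h import *
cups();st()
E
```

```text
cup [0.1223 0.0006] r 0.0299 mean [0.122  0.0009] zmean 0.0402
  cup [ 0.1197 -0.0829] r 0.0299 mean [ 0.1205 -0.0825] zmean 0.0391
  cup [0.0577 0.0005] r 0.0344 mean [0.0633 0.0005] zmean 0.0402
  cup [ 0.0606 -0.0805] r 0.0303 mean [ 0.0619 -0.0794] zmean 0.0406
t 17.67 tcp carrier [0.0235 0.0008] z -0.0101 yaw 81.42 w 0.0182 F [-0.5 -0.1 -0.3]
```

Request:
{"method": "servo_tool", "body": {"plan": [0,0,0,0,-0.008,0,0.2,0,0,0,0,-0.018,0,0.2,0,0,0,0,-0.03,0,0.2,0,0,0,0,-0.045,0,0.2,0,0,0,0,-0.06,0,0.2]}}

```text
clock: 18.08
ee_pos: [0.5738, 0.0361, -0.0101]
orientation: [0.118, 1.568, -0.118]
wrist_force: [1.3, 0.1, -0.3]
grip_width: 0.0182
```

Request:
{"method": "servo_tool", "body": {"plan": [0,0,0,0,-0.02,0,0.2,0,0,0,-0.03,-0.025,0,0.2,0,0,0,-0.07,-0.025,0,0.2,0,0,0,-0.11,-0.025,0,0.2,0,0,0,-0.14,-0.02,0,0.2]}}

```text
clock: 18.5
ee_pos: [0.5715, 0.0157, 0.133]
orientation: [0.119, 1.565, -0.12]
wrist_force: [1.7, -0.1, 0.7]
grip_width: 0.0185
```

Request:
{"method": "servo_tool", "body": {"plan": [0,0,0,-0.02,0.03,0,0.2,0,0,0,-0.04,0.06,0,0.2,0,0,0,-0.04,0.075,0,0.2,0,0,0,-0.04,0.075,0,0.2,0,0,0,-0.04,0.075,0,0.2]}}

```text
clock: 18.92
ee_pos: [0.5821, 0.0916, 0.1697]
orientation: [0.117, 1.568, -0.118]
wrist_force: [0.4, 0.1, -0.1]
grip_width: 0.0181
```

```bash
python3 - <<'E'
from h import *
cups(f='w8.png');st()
E
```

```text
cup [0.181  0.0009] r 0.0298 mean [0.1767 0.0014] zmean 0.0393
  cup [ 0.1799 -0.0822] r 0.0296 mean [ 0.176  -0.0813] zmean 0.0396
  cup [0.122  0.0003] r 0.0299 mean [0.1231 0.001 ] zmean 0.0402
  cup [ 0.1198 -0.0832] r 0.0299 mean [ 0.1202 -0.0825] zmean 0.0391
  cup [0.062  0.0002] r 0.0294 mean [0.063  0.0004] zmean 0.0401
  cup [ 0.0602 -0.0806] r 0.0295 mean [ 0.061  -0.0801] zmean 0.0406
t 18.97 tcp carrier [0.0167 0.0012] z 0.1693 yaw 81.38 w 0.0183 F [-0.2  0.2  0.7]
```

View pics/w8.png

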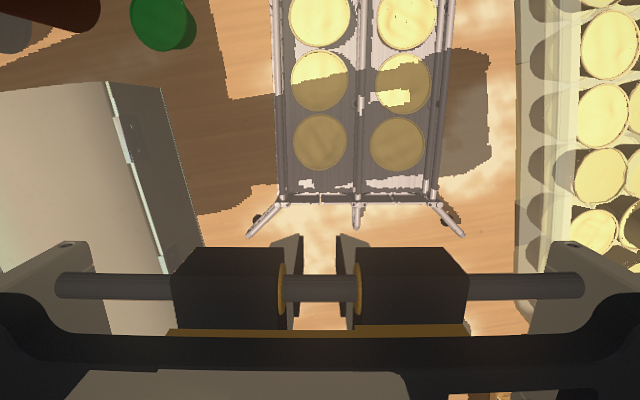

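Three cups now stand in the near lane, at (320,142), (319,81) and (319,18), and the gate is shut across row 198. The full lane is unchanged and the robot is clear of everything.

```bash
python3 -c "
from workcell import arm
print(arm.sign_off())"
```

```text
the job is handed in; nothing more can be done
None
```

I pushed both loose cups in through the sprung gate, cup_a first and then cup_b. The near lane now holds three upright cups and the job is handed in, at about 19 s on the clock.

- **Cup positions:** the last wrist picture puts the three cup middles at about 62, 122 and 181 mm beyond the gate plane, within 1 mm of the lane's middle. The last cup is inside its 55 to 70 mm window. My gate plane may be 1 to 4 mm out, which would make it 63 to 66 mm.
- **Gate and full lane:** the gate looks shut across the lane in that picture. The full-lane cups measured the same as before, and the gripper was clear of everything.
- **Forces:** no wrist-force reading was above about 6 N.
- **Fingertip disagreement:** both cameras showed the real finger ends about 34 mm above the reported TCP height. My first push therefore passed over cup_a without moving it. I lowered the tool by that amount and repeated the push. I did not find the cause.
- **Not checked:** I did not measure the bystander objects again after the last push, but nothing came near them.

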